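Check a reheated pie with the non-contact thermometer

ROBOT

A 6-joint arm with a two-finger parallel gripper is mounted at the origin on the work surface. World frame = base frame: x ahead of the robot, y to its left, z up, the work surface at z = 0. Lengths are in m, angles in rad, forces in N, time in s.
With the tool pointing down it reaches from about 0.375 to 0.75 m from the base axis. Payload 9 kg.
Tool frame: the origin (TCP) lies at the very end of the fingers, on their centre line; the grasp point (between the pads) lies 19 mm behind it (ctrl.grip_depth is the distance from the TCP to the grasp point, in m); x points along the fingers, z is the direction in which the jaws open and shut, and the axes are right-handed (so a half turn about x gives the same grasp; the last joint's range is limited). The gripper opens to 85 mm and grips with 20 to 120 N. Pads are 22 mm wide; open, the fingers measure 114 mm over their backs; the gripper's body (76 mm by 85 mm) begins 54 mm behind the grasp point. The pads swing forward as they close: fully open they stand 13 mm farther back than shut.
Start: joints at [1.063, 0.104, 0.097, 1.564, 0, 1.353], TCP at [0.171, 0.575, 0.231] pointing down, gripper open.
Joint ranges: [-2.99, 2.99], [-0.84, 1.86], [-1.1, 1.16], [-1.84, 2.11], [-1.51, 1.56], [-3.14, 3.14]. Speed limits (rad/s): [2.22, 2.22, 2.57, 3.14, 3.14, 3.14].

INTERFACE

Orientations are given as a 3x3 rotation matrix whose columns are the frame's x, y, z axes.
In Python, from bench import sensors, cams, job, search_frame, ctrl gives the robot as it stands.
- The arm moves only by the tool play_rows, never from a script. Its argument "plan" is a list of rows, each a list of 5 numbers: the shift along the world's x, y, z in cm, then the turn about the world's z in units of 8 degrees (1.0 is 8 degrees), then the gripper command: -1 is fully open, 1 is shut, values between are in proportion. A call has 1 to 5 rows; each row shifts and turns the commanded pose from where the row before left it; what a row does not reach is not made up. A row lasts 1/8 s, in which the tool goes at most 62.5 mm and 10.7 degrees, less where a joint would pass 70% of its speed; a pose out of reach is approached as far as the arm can. A call with a gripper value outside its range is refused whole. The fingers move at their own pace and stop on an object; "force" is the grip in N (left out, the last holds). Time passes only in rows, so rows that do not move let the fingers close. It gives the time, the measured TCP pose, the force and the opening at its end, in the units of the state.
- sensors.get_obs(): the state, without advancing time (a new reading comes with each control period).
- cams.read_camera(name): name is "side" or "top"; returns a dict with "image" (480x640x3 uint8, red, green, blue), "fovy" (degrees; the focal length in pixels is half the picture's height over the tangent of half this angle, whatever the lens; pixels are square), "cx", "cy" (the principal point, pixels), "extrinsics" (4x4, takes a point from camera to world coordinates). Camera axes: x right, y down, z forward; pixel columns grow to the right and rows downward; lengths in m; the calibration is good to about 2 mm. A picture is of the moment at which its call begins. There is no depth.
- job.close_job(): hands the job in, once; it reports no verdict.
Trained networks look in the newest picture that a camera, given by its name, has taken for a name from the list of things; names that differ only in an ending like _2 or _b are one class to them, and where a whole thing is asked for, a point or a joint stands for the part that bears it (a point fixed in the world has none). Each returns a list of dicts, best first, with "score" (0 to 1); they miss things now and then, are a little off and sometimes report something else, mostly with a low value. They report only what shows in the picture. A call takes as long as a camera call. They do not tell look-alikes from the thing itself.
- search_frame(query, camera): "xyz" ([x, y, z] in m, in the coordinates of the camera as it stood for that picture, good to about 4 mm: the middle of the surface that is visible of it).
The state is a dict: "time": time; "joints": joint angles; "joint_velocities": joint speeds; "joint_torque": joint torques, N m; "tool_pos": TCP position; "tool_rot": TCP orientation; "ft_force": force on the tool from outside, world axes, zero at the start; "moment": the same for the moment, N m; "grip_width": opening from 0.0 (shut) to 1.0 (fully open).
Only numpy, scipy, OpenCV 4.12 (cv2) and the standard library are available. Lean on these libraries where they do the work, as an engineer would, in place of code of your own. Each camera call takes 0.05 s, during which the arm holds its last target. There are 200 camera calls.

TASK

Check the reheated pie: lift the clear microwave cover off it by the red knob and set the cover down gently, knob up and flat inside the empty tray. Then draw the infrared thermometer out of its dock and hold it with its lens pointing straight down over the middle of the pie, about 3 cm above the crust and touching nothing, and finish there still holding it steady. The caddies, bottle and cups stay where they are and the pie dish is not pushed about; drop nothing and never let the thermometer touch the food or its dish.

Things in the scene. Friction and masses are not known exactly. Their poses are not given: they have to be found in the camera images.
- cover: clear round plastic microwave cover with a red rim, open below, standing on the table over the pie dish; 160 mm across at the rim, shell 66 mm high with a 3 mm wall and a flat top 72 mm across, and on the top's centre an upright round red knob 28 mm across and 36 mm tall (heights 66 to 102 mm above the rim's lower edge). About 0.14 kg. Origin: centre of the rim's lower edge; z up through the knob. It starts centred on the pie within 5 mm
- tray: shallow dark green rectangular tray, 226 mm along its own x, 206 mm along its own y, 14 mm high, walls 4 mm, floor about 4 mm thick; loose on the table, empty. Origin: centre of its underside
- pie_dish: round blue ceramic dish with a golden pie in it, under the cover; 126 mm across at the rim, rim 40 mm high, loose on the table, 0.55 kg. Origin: centre of its underside
- pie_middle (a point): the middle of the pie's crust, its highest point, 46 mm above the underside of the dish
- thermometer: white stick-shaped infrared thermometer with an orange band, standing upright, lens down, in its dock; body 28 mm thick along its own x, 40 mm wide along its own y, from 18 to 142 mm above the lens face, with rounded edges; below it a black lens barrel 22 mm across and 18 mm long. Small screen on its -x face. About 0.1 kg. Origin: centre of the lens face at the lower end; z up along the stick. To be drawn straight up at least 70 mm to leave the dock
- dock: grey counter dock, fixed to the table, foot 92 x 80 mm, holder 50 mm (x) by 64 mm (y) and 70 mm high; the thermometer stands loosely in its well (2 to 3 mm of play), lens 14 mm above the table, the upper 86 mm of the stick clear above the holder; same heading as the thermometer. Origin: centre of its underside
- cutlery_caddy: pair of frosted perforated baskets full of cream spoons and forks, 210 mm along its own x, 84 mm along its own y, cutlery to 156 mm high; stands beside the pie, between it and the dock or the tray; loose. Origin: centre of its underside
- stirrer_caddy: the same pair of baskets filled with brown wrapped sticks and wooden stirrers, 210 x 84 mm, 156 mm high; stands on the other side of the pie; loose. Origin: centre of its underside
- sanitizer: white pump bottle, 72 mm across and 202 mm high with a spout reaching 60 mm to its own -x; loose, not part of the work. Origin: centre of its underside
- cup_stack: stack of white paper cups, 78 mm across and 133 mm high; loose, not part of the work. Origin: centre of its underside
Not all that is in view belongs to the job. What is shaped like the cover but orange, purple or yellow is not meant.

How it is judged:
On the way, in this order (a step that is already met when the one before it is completed fails the run):
1. the cover stands flat in the tray, knob up, let go of (horizontal distance between cover and tray below 0.045 m and z of cover in the frame of tray between 0 and 0.01 m and angle between cover's own z axis and vertical below 0.06 rad and contact force between cover and the fingers below 0.05 N and linear speed of cover below 0.02 m/s), for 0.2 s.
2. the thermometer is drawn clear of its dock (z of thermometer in the frame of dock above 0.08 m and contact force between thermometer and dock below 0.05 N and contact force between thermometer and the fingers above 0.5 N), for 0.1 s.
At the end, for the whole second after the job is handed in: Thermometer held steady by the fingers alone, upright within 8 degrees, lens 15 to 45 mm above and within 15 mm sideways of the crust's middle, touching nothing else; cover released, knob up, flat in the tray (tilt under 3.4 degrees, centres within 45 mm); dish flat (all of step 1 and horizontal distance between thermometer and pie_middle below 0.015 m and z of thermometer in the frame of pie_middle between 0.015 and 0.045 m and angle between thermometer's own z axis and vertical below 0.14 rad and linear speed of thermometer below 0.02 m/s and angular speed of thermometer below 0.2 rad/s and contact force between thermometer and the fingers above 0.5 N and contact force between thermometer and pie_dish below 0.05 N and contact force between thermometer and cover below 0.05 N and contact force between thermometer and dock below 0.05 N and contact force between thermometer and cutlery_caddy below 0.05 N and contact force between thermometer and stirrer_caddy below 0.05 N and contact force between thermometer and tray below 0.05 N and angle between pie_dish's own z axis and vertical below 0.06 rad); the arm keeps its last pose, push and grip.
It fails at once if a caddy, the sanitiser bottle or the cup stack is shifted by more than 20 mm or tipped ((distance of cutlery_caddy from where it was at the start of the episode above 0.02 m or angle between cutlery_caddy's own z axis and vertical above 0.15 rad) or (distance of stirrer_caddy from where it was at the start of the episode above 0.02 m or angle between stirrer_caddy's own z axis and vertical above 0.15 rad) or (distance of sanitizer from where it was at the start of the episode above 0.02 m or angle between sanitizer's own z axis and vertical above 0.15 rad) or (distance of cup_stack from where it was at the start of the episode above 0.02 m or angle between cup_stack's own z axis and vertical above 0.15 rad)).
It fails at once if the pie dish is shifted by more than 25 mm or tipped (distance of pie_dish from where it was at the start of the episode above 0.025 m or angle between pie_dish's own z axis and vertical above 0.15 rad).
It fails at once if the thermometer touches the pie or its dish (contact force between thermometer and pie_dish above 0.3 N).
It fails at once if the cover is dropped (falls freely, about 25 mm or more) (contact force between cover and the fingers below 0.05 N and linear speed of cover above 0.7 m/s).
It fails at once if the thermometer is dropped (falls freely, about 25 mm or more) (contact force between thermometer and the fingers below 0.05 N and linear speed of thermometer above 0.7 m/s).
It also fails if it takes over 62 s, if anything falls off the work surface, if the arm or the gripper's body presses on something with over 40 N, if the wrist force passes 120 N, or if a joint passes its speed limit or range.

## Working session

There is one attempt and no reset: what is moved stays moved. The work goes in short steps, Python scripts to look and compute and a tool call to move; the robot and the scene stay as the last step left them, time stands still between calls to the robot, and variables do not carry over. Pictures are saved under pics/ and viewed, about 8 in all and at most 12, crops included, and the job is handed in when it is done.

Besides the shell and the picture viewer there is one more tool, called after ">>>" as name([rows], argument=value, ...), one row to a line, values as JSON. play_rows: Moves the arm, as the interface text tells. Its arguments: {"type":"object","properties":{"plan":{"type":"array","items":{"type":"array","items":{"type":"number"}}},"force":{"type":"number"}},"required":["plan"]}

```bash
mkdir -p pics; cat > h.py <<'E'
import numpy as np, cv2
from bench import sensors, cams, job, search_frame, ctrl
def K(d):
    f=240/np.tan(np.radians(d['fovy'])/2); return f
def shot(n,fn=None):
    d=cams.read_camera(n)
    if fn: cv2.imwrite('pics/'+fn,d['image'][:,:,::-1])
    return d
def proj(d,p):
    E=np.array(d['extrinsics']); c=E[:3,:3].T@(np.array(p)-E[:3,3]); f=K(d)
    return np.array([d['cx']+f*c[0]/c[2], d['cy']+f*c[1]/c[2]])
def ray(d,uv,z):
    E=np.array(d['extrinsics']); f=K(d)
    v=E[:3,:3]@np.array([(uv[0]-d['cx'])/f,(uv[1]-d['cy'])/f,1]); o=E[:3,3]
    return o+v*(z-o[2])/v[2]
def find(q,n,d):
    E=np.array(d['extrinsics']); 
    return [(round(r['score'],2),(E[:3,:3]@np.array(r['xyz'])+E[:3,3]).round(3).tolist(),proj(d,E[:3,:3]@np.array(r['xyz'])+E[:3,3]).round().tolist()) for r in search_frame(q,n)]
E
python3 - <<'E'
from h import *
o=sensors.get_obs(); print(o['tool_pos'],o['tool_rot'],o['grip_width'],ctrl.grip_depth)
for n in ['top','side']:
    d=shot(n,n+'1.png'); print(n,d['fovy'],np.array(d['extrinsics']).round(3).tolist())
    for q in ['cover','tray','pie_dish','thermometer','dock','cutlery_caddy','stirrer_caddy','sanitizer','cup_stack']:
        print(q,find(q,n,d)[:4])
E
```

```text
[0.17128698 0.57468661 0.23050387] [[-6.58571766e-04 -9.58297951e-01  2.85770194e-01]
 [-1.16668788e-03  2.85770798e-01  9.58297287e-01]
 [-9.99999103e-01  2.97702915e-04 -1.30623518e-03]] 1.0012727822793144 0.0187
top 54.34032729612675 [[0.004, -0.988, 0.153, 0.316], [-1.0, 0.001, 0.031, -0.014], [-0.031, -0.153, -0.988, 1.108], [0.0, 0.0, 0.0, 1.0]]
cover [(0.83, [0.229, 0.383, 0.056], [151.0, 357.0]), (0.73, [0.662, -0.403, 0.055], [498.0, 167.0]), (0.69, [0.52, -0.009, 0.061], [327.0, 227.0]), (0.69, [0.746, 0.003, 0.056], [322.0, 134.0])]
tray [(0.57, [0.473, 0.391, 0.003], [162.0, 252.0])]
pie_dish []
thermometer [(0.72, [0.455, -0.387, 0.146], [511.0, 250.0])]
dock [(0.58, [0.44, -0.375, 0.013], [485.0, 265.0])]
cutlery_caddy [(0.84, [0.5, -0.202, 0.076], [414.0, 235.0])]
stirrer_caddy [(0.89, [0.512, 0.195, 0.094], [235.0, 228.0])]
sanitizer [(0.63, [0.717, -0.205, 0.13], [417.0, 133.0])]
cup_stack [(0.63, [0.719, 0.219, 0.134], [224.0, 133.0])]
side 56.57499992199299 [[0.999, -0.034, 0.039, 0.442], [-0.051, -0.642, 0.765, -0.793], [-0.001, -0.766, -0.643, 0.761], [0.0, 0.0, 0.0, 1.0]]
cover [(0.91, [0.229, 0.355, 0.046], [228.0, 187.0]), (0.9, [0.66, -0.443, 0.056], [442.0, 436.0]), (0.85, [0.53, -0.038, 0.053], [340.0, 272.0]), (0.75, [0.75, -0.027, 0.055], [433.0, 264.0])]
tray [(0.97, [0.427, 0.438, 0.004], [295.0, 182.0])]
pie_dish []
thermometer [(0.93, [0.457, -0.413, 0.134], [317.0, 399.0])]
dock [(0.57, [0.461, -0.422, 0.007], [319.0, 445.0])]
cutlery_caddy []
stirrer_caddy [(0.83, [0.517, 0.166, 0.081], [329.0, 211.0])]
sanitizer [(0.59, [0.721, -0.24, 0.109], [450.0, 319.0])]
cup_stack [(0.61, [0.722, 0.202, 0.097], [405.0, 196.0])]
```

View pics/top1.png

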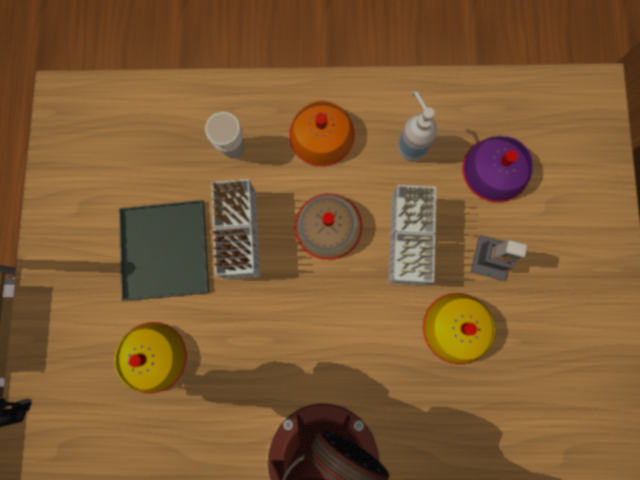

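View pics/side1.png

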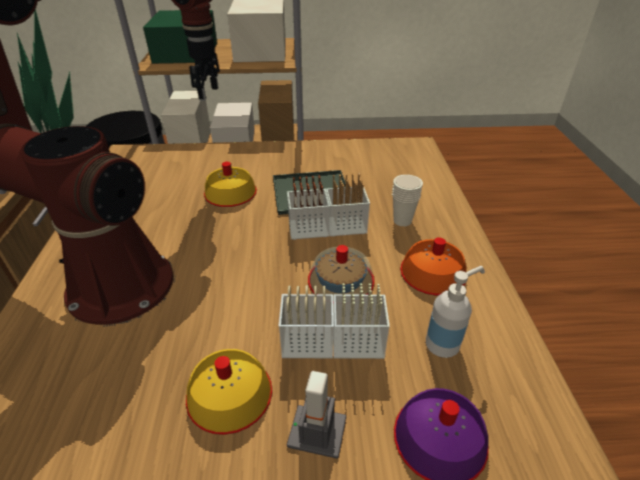

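Top view: the clear cover's knob is at (329,219), tray corners are at about (121,206), (207,202), (208,293) and (124,299), and the thermometer top is at (515,248). Side view: the clear cover is at (342,258), between the two caddies, and the thermometer top is at (317,380). Next I'll measure the knob, tray and thermometer.

```bash
python3 - <<'E'
from h import *
def blob(im,m,near):
    n,l,s,c=cv2.connectedComponentsWithStats(m.astype(np.uint8))
    ok=[i for i in range(1,n) if s[i,4]>25]
    i=min(ok,key=lambda i:np.hypot(*(c[i]-near))); return c[i],s[i],l==i
T=shot('top');S=shot('side')
def tri(pt,ps):
    from scipy.optimize import least_squares
    r=least_squares(lambda p:np.r_[proj(T,p)-pt,proj(S,p)-ps],[.5,0,.1]); return r.x.round(4),r.fun.round(1)
red=lambda im:(im[...,0]>150)&(im[...,1]<50)&(im[...,2]<50)
a=blob(0,red(T['image'].astype(int)),(329,219)); b=blob(0,red(S['image'].astype(int)),(342,254))
print('knob',a[:2],b[:2],tri(a[0],b[0]))
im=T['image'].astype(int); g=(im.sum(2)<230)&(im[...,1]>=im[...,0])
c=blob(0,g,(165,250)); print(c[:2]); 
cn,_=cv2.findContours(c[2].astype(np.uint8),0,2); R=cv2.minAreaRect(max(cn,key=cv2.contourArea)); bp=cv2.boxPoints(R)
W=np.array([ray(T,p,.014)[:2] for p in bp]); print('tray',W.round(3).tolist(),W.mean(0), np.linalg.norm(np.diff(W,axis=0),axis=1))
th=T['image'][215:295,455:545]; ss=S['image'][360:460,270:360]
o=np.hstack([cv2.resize(th[:,:,::-1],(450,400),interpolation=2),cv2.resize(ss[:,:,::-1],(350,400),interpolation=2)])
cv2.imwrite('pics/th.png',o)
E
```

```text
knob (array([327.82417582, 217.26373626]), array([323, 212,  11,  11,  91], dtype=int32)) (array([341.73584906, 248.58490566]), array([337, 246,  10,   6,  53], dtype=int32)) (array([ 0.5345, -0.0105,  0.0997]), array([ 0. ,  0.4,  0.4, -0.1]))
(array([163.37563985, 250.39598372]), array([ 121,  201,   87,   99, 7619], dtype=int32))
tray [[0.584, 0.501], [0.596, 0.293], [0.37, 0.271], [0.358, 0.472]] [0.47692132 0.38422598] [0.20825975 0.22644309 0.20171242]
```

View pics/th.png

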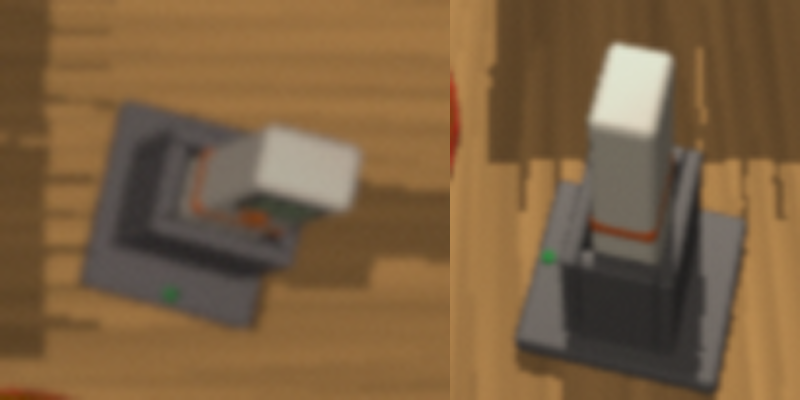

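>>> play_rows([
  [2.4,-3.9,0,0,-1],
  [2.4,-3.9,0,0,-1],
  [2.4,-3.9,0,0,-1],
  [2.4,-3.9,0,0,-1],
  [2.4,-3.9,0,0,-1],
])

```text
time: 1.72
tool_pos: [0.292, 0.3788, 0.2315]
tool_rot: [[0.001, -0.958, 0.286], [0.0, 0.286, 0.958], [-1.0, -0.0, 0.001]]
ft_force: [1.8, 0.3, -0.1]
grip_width: 1.004
```

>>> play_rows([
  [2.4,-3.9,0,0,-1],
  [2.4,-3.9,0,0,-1],
  [2.4,-3.9,0,0,-1],
  [2.4,-3.9,0,0,-1],
  [2.4,-3.9,0,0,-1],
])

```text
time: 2.35
tool_pos: [0.4121, 0.1836, 0.2316]
tool_rot: [[0.001, -0.958, 0.286], [0.0, 0.286, 0.958], [-1.0, -0.001, 0.0]]
ft_force: [0.1, 0.7, 0.4]
grip_width: 1.002
```

>>> play_rows([
  [2.4,-3.9,0,0,-1],
  [2.4,-3.9,0,0,-1],
  [2.4,-3.9,0,0,-1],
  [2.4,-3.9,0,0,-1],
  [0,0,0,0,-1],
])

```text
time: 2.98
tool_pos: [0.5084, 0.0266, 0.2309]
tool_rot: [[-0.0, -0.957, 0.289], [-0.0, 0.289, 0.957], [-1.0, 0.0, -0.0]]
ft_force: [0.1, 0.9, -0.5]
grip_width: 0.998
```

```bash
python3 - <<'E'
from h import *
T=shot('top');S=shot('side')
def tri(pt,ps):
    from scipy.optimize import least_squares
    r=least_squares(lambda p:np.r_[proj(T,p)-pt,proj(S,p)-ps],[.5,0,.1]); return r.x.round(4),r.fun.round(1)
print('th',tri([516.8,248.9],[316.8,382]))
c=[(509,240.4),(527,245),(524.6,257.4),(506.4,252.6)]
W=np.array([ray(T,p,.156)[:2] for p in c]);print(W.round(3),W.mean(0)); d=W[1]-W[0]; print(np.degrees(np.arctan2(d[1],d[0])),np.linalg.norm(d))
E
```

```text
th (array([ 0.4576, -0.3951,  0.1538]), array([-0.1, -0.4, -0.3,  0.1]))
[[ 0.474 -0.38 ]
 [ 0.464 -0.415]
 [ 0.439 -0.409]
 [ 0.449 -0.373]] [ 0.45653782 -0.39415556]
-104.98184362835725 0.036816137268913564
```

>>> play_rows([
  [2.6,-3.7,0,0,-1],
  [0,0,-3.5,0,-1],
  [0,0,-3.5,0,-1],
  [0,0,-3,0,-1],
  [0,0,0,0,-1],
])

```text
time: 3.7
tool_pos: [0.5316, -0.0065, 0.1294]
tool_rot: [[-0.004, -0.959, 0.284], [0.001, 0.284, 0.959], [-1.0, 0.004, 0.0]]
ft_force: [0.6, -0.4, 0.7]
grip_width: 1.0
```

```bash
python3 - <<'E'
from h import *
print(sensors.get_obs()['tool_pos'])
T=shot('top');S=shot('side')
a=cv2.resize(T['image'][170:270,280:380,::-1],(400,400),interpolation=2)
b=cv2.resize(S['image'][200:300,290:390,::-1],(400,400),interpolation=2)
cv2.imwrite('pics/k.png',np.hstack([a,b]))
E
```

```text
[ 0.5316025  -0.00650331  0.12941717]
```

View pics/k.png

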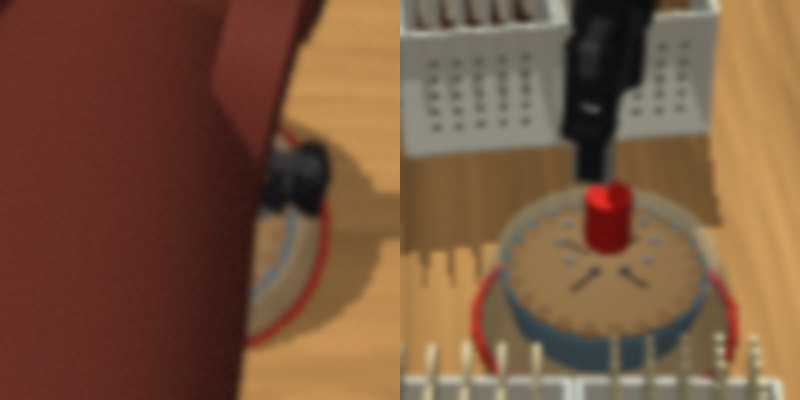

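The side view shows the open fingers above the knob, which is at crop (608,215). The offset to the left fits the jaw yaw. I'll descend with a small correction and grip.

>>> play_rows([
  [0.3,-0.4,-2,0,-1],
  [0,0,-2,0,-1],
  [0,0,-1.4,0,-1],
  [0,0,0,0,-1],
  [0,0,0,0,1],
], force=40)

```text
time: 4.42
tool_pos: [0.5367, -0.012, 0.0777]
tool_rot: [[0.0, -0.958, 0.286], [-0.0, 0.286, 0.958], [-1.0, -0.0, 0.0]]
ft_force: [0.2, -1.2, -0.2]
grip_width: 0.814
```

>>> play_rows([
  [0,0,0,0,1],
  [0,0,0,0,1],
  [0,0,0,0,1],
  [0,0,0,0,1],
  [0,0,0,0,1],
])

```text
time: 5.05
tool_pos: [0.5369, -0.0121, 0.078]
tool_rot: [[0.001, -0.958, 0.286], [-0.0, 0.286, 0.958], [-1.0, -0.001, 0.0]]
ft_force: [-0.8, 0.4, 6.1]
grip_width: 0.31
```

>>> play_rows([
  [0,0,1.5,0,1],
  [0,0,2.5,0,1],
  [0,0,3,0,1],
  [0,0,3,0,1],
  [0,0,3,0,1],
])

```text
time: 5.68
tool_pos: [0.5363, -0.0119, 0.2089]
tool_rot: [[0.0, -0.958, 0.286], [0.0, 0.286, 0.958], [-1.0, -0.0, 0.0]]
ft_force: [0.7, -0.4, -1.7]
grip_width: 0.313
```

>>> play_rows([
  [0,0,3,0,1],
  [0,0,3,0,1],
  [0,0,2,0,1],
  [0,0,0,0,1],
  [0,0,0,0,1],
])

```text
time: 6.3
tool_pos: [0.5362, -0.0119, 0.2865]
tool_rot: [[-0.001, -0.958, 0.286], [0.0, 0.286, 0.958], [-1.0, 0.001, 0.0]]
ft_force: [-0.9, 0.9, -1.6]
grip_width: 0.315
```

```bash
python3 - <<'E'
from h import *
o=sensors.get_obs();print(o['tool_pos'],o['grip_width'],o['ft_force'])
S=shot('side');T=shot('top')
for n,d in(('side',S),('top',T)): print(find('pie_dish',n,d),find('pie_middle',n,d),find('cover',n,d))
cv2.imwrite('pics/l.png',np.hstack([S['image'][50:350,200:500,::-1],T['image'][80:380,240:540,::-1]]))
E
```

```text
[ 0.53617479 -0.01189234  0.28649291] 0.31531935601163613 [-0.92613199  0.92628424 -1.55396386]
[(0.58, [0.531, -0.02, 0.045], [340.0, 269.0])] [(0.63, [0.533, -0.017, 0.042], [341.0, 269.0])] [(0.95, [0.303, -0.347, 0.053], [228.0, 395.0]), (0.79, [0.658, -0.441, 0.054], [440.0, 436.0]), (0.77, [0.234, 0.355, 0.046], [230.0, 187.0]), (0.67, [0.526, -0.055, 0.255], [342.0, 203.0]), (0.6, [0.749, -0.027, 0.055], [433.0, 264.0])]
[(0.37, [0.713, -0.206, 0.127], [417.0, 135.0])] [(0.38, [0.482, 0.4, 0.004], [158.0, 248.0])] [(0.93, [0.507, -0.065, 0.253], [357.0, 214.0]), (0.84, [0.663, -0.402, 0.056], [497.0, 167.0]), (0.67, [0.236, 0.402, 0.061], [141.0, 354.0]), (0.57, [0.294, -0.299, 0.055], [459.0, 329.0])]
```

View pics/l.png

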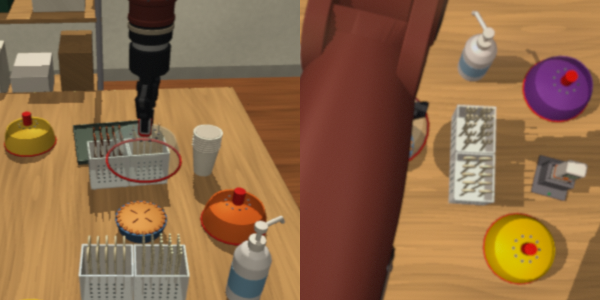

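The cover hangs level at side crop (143,158), and the pie is uncovered at (140,219). Next I'll carry it over the stirrer caddy to the tray.

>>> play_rows([
  [-0.3,2,0,0,1],
  [-0.6,4,0,0,1],
  [-0.6,4,0,0,1],
  [-0.6,4,0,0,1],
  [-0.6,4,0,0,1],
])

```text
time: 7.32
tool_pos: [0.5086, 0.1703, 0.2875]
tool_rot: [[0.0, -0.958, 0.285], [0.0, 0.285, 0.958], [-1.0, -0.0, 0.0]]
ft_force: [0.3, -0.5, -1.5]
grip_width: 0.316
```

>>> play_rows([
  [-0.6,4,0,0,1],
  [-0.6,4,0,0,1],
  [-0.6,4,0,0,1],
  [-0.6,4,0,0,1],
  [-0.6,4,0,0,1],
])

```text
time: 7.95
tool_pos: [0.4782, 0.3702, 0.2875]
tool_rot: [[0.0, -0.958, 0.285], [0.0, 0.285, 0.958], [-1.0, 0.0, 0.0]]
ft_force: [1.0, 0.0, -1.7]
grip_width: 0.311
```

>>> play_rows([
  [-0.2,1.7,0,0,1],
  [0,0,-3,0,1],
  [0,0,-3,0,1],
  [0,0,-3,0,1],
  [0,0,0,0,1],
])

```text
time: 8.57
tool_pos: [0.4759, 0.3843, 0.195]
tool_rot: [[-0.004, -0.958, 0.286], [-0.002, 0.286, 0.958], [-1.0, 0.003, -0.003]]
ft_force: [-0.9, -0.3, -1.4]
grip_width: 0.311
```

```bash
python3 - <<'E'
from h import *
o=sensors.get_obs();print(o['tool_pos'],o['grip_width'],o['ft_force'])
S=shot('side');T=shot('top')
for n,d in(('side',S),('top',T)):
  im=d['image'].copy()
  for p in [(.584,.501),(.596,.293),(.37,.271),(.358,.472),(.477,.384)]:
    cv2.circle(im,tuple(int(round(v)) for v in proj(d,[*p,.014])),2,(255,0,255),-1)
  t=o['tool_pos']; b=[t[0]+0,t[1],t[2]-.078]
  for a in np.linspace(0,6.28,24): cv2.circle(im,tuple(int(round(v)) for v in proj(d,[b[0]+.08*np.cos(a),b[1]+.08*np.sin(a),b[2]])),1,(0,255,255),-1)
  if n=='side': A=cv2.resize(im[100:250,240:400,::-1],(427,400),interpolation=2)
  else: B=cv2.resize(im[170:320,90:230,::-1],(373,400),interpolation=2)
cv2.imwrite('pics/p.png',np.hstack([A,B]))
E
```

```text
[0.47588234 0.38430268 0.19497628] 0.31083747797648537 [-0.87403639 -0.25417788 -1.37066612]
```

View pics/p.png

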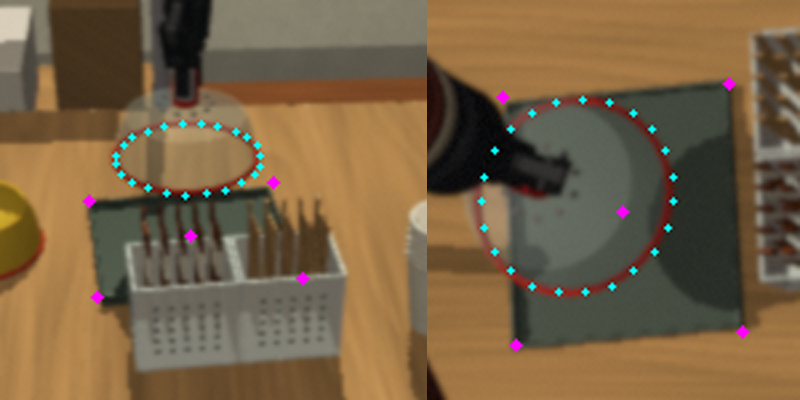

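The predicted rim (cyan) matches the cover in both views, and the tray marks (magenta) sit on its corners. I'll lower it.

>>> play_rows([
  [0,0,-3,0,1],
  [0,0,-3,0,1],
  [0,0,-2.5,0,1],
  [0,0,-1.2,0,1],
  [0,0,0,0,1],
])

```text
time: 9.3
tool_pos: [0.4777, 0.3851, 0.1009]
tool_rot: [[0.0, -0.958, 0.286], [0.0, 0.286, 0.958], [-1.0, -0.0, 0.0]]
ft_force: [-0.5, 0.5, -1.4]
grip_width: 0.315
```

>>> play_rows([
  [0,0,-0.5,0,1],
  [0,0,-0.3,0,1],
  [0,0,-0.2,0,1],
  [0,0,-0.2,0,1],
  [0,0,-0.2,0,1],
])

```text
time: 9.93
tool_pos: [0.4775, 0.385, 0.0863]
tool_rot: [[0.0, -0.958, 0.286], [0.0, 0.286, 0.958], [-1.0, -0.0, 0.0]]
ft_force: [0.2, 0.2, -1.8]
grip_width: 0.311
```

>>> play_rows([
  [0,0,-0.2,0,1],
  [0,0,-0.2,0,1],
  [0,0,0,0,1],
  [0,0,0,0,1],
])

```text
time: 10.42
tool_pos: [0.4774, 0.385, 0.0823]
tool_rot: [[0.0, -0.958, 0.286], [0.0, 0.286, 0.958], [-1.0, -0.0, 0.0]]
ft_force: [0.3, 0.6, -0.8]
grip_width: 0.312
```

>>> play_rows([
  [0,0,-0.1,0,1],
  [0,0,0,0,1],
  [0,0,0,0,0.2],
  [0,0,0,0,-0.4],
  [0,0,0,0,-1],
])

```text
time: 11.05
tool_pos: [0.4775, 0.385, 0.0812]
tool_rot: [[-0.0, -0.958, 0.286], [0.0, 0.286, 0.958], [-1.0, 0.0, 0.0]]
ft_force: [0.0, -0.6, -0.0]
grip_width: 0.815
```

>>> play_rows([
  [0,0,0,0,-1],
  [0,0,0,0,-1],
  [0,0,0,0,-1],
  [0,0,2,0,-1],
  [0,0,3,0,-1],
])

```text
time: 11.68
tool_pos: [0.477, 0.3848, 0.1324]
tool_rot: [[-0.001, -0.958, 0.286], [-0.0, 0.286, 0.958], [-1.0, 0.001, -0.001]]
ft_force: [0.6, 0.1, 1.3]
grip_width: 0.995
```

>>> play_rows([
  [0,0,5,0,-1],
  [0,0,5,0,-1],
  [0,-5,5,0,-1],
  [0,-5,0,0,-1],
  [0,-5,0,0,-1],
])

```text
time: 12.3
tool_pos: [0.4777, 0.2396, 0.2779]
tool_rot: [[0.003, -0.958, 0.285], [0.001, 0.285, 0.958], [-1.0, -0.003, 0.002]]
ft_force: [-1.0, -0.2, -0.4]
grip_width: 1.005
```

```bash
python3 - <<'E'
from h import *
o=sensors.get_obs();print(o['tool_pos'],o['grip_width'],o['ft_force'])
S=shot('side');T=shot('top')
for n,d in(('side',S),('top',T)):
  im=d['image'].copy()
  for a in np.linspace(0,6.28,24): cv2.circle(im,tuple(int(round(v)) for v in proj(d,[.4775+.08*np.cos(a),.385+.08*np.sin(a),.004])),1,(0,255,255),-1)
  if n=='side': A=cv2.resize(im[100:250,240:400,::-1],(427,400),interpolation=2)
  else: B=cv2.resize(im[170:320,90:230,::-1],(373,400),interpolation=2)
cv2.imwrite('pics/q.png',np.hstack([A,B]))
# pie rim blue
im=S['image'].astype(int); 
for n,d in(('side',S),('top',T)): print(find('pie_dish',n,d)[:1],find('pie_middle',n,d)[:1])
E
```

```text
[0.4776748  0.23963657 0.27793417] 1.0048380924629328 [-0.9597885  -0.24560146 -0.41331331]
[(0.92, [0.53, -0.021, 0.045], [340.0, 269.0])] [(0.56, [0.532, -0.023, 0.04], [341.0, 271.0])]
[(0.71, [0.531, -0.007, 0.046], [327.0, 224.0])] [(0.88, [0.532, -0.01, 0.044], [328.0, 224.0])]
```

View pics/q.png

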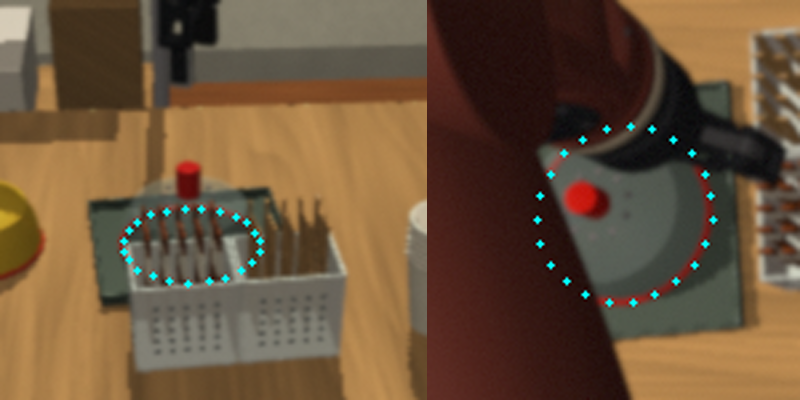

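The cover sits flat in the tray, with the rim on the predicted circle and the knob upright and released. Now for the thermometer.

>>> play_rows([
  [-0.1,-3,0,0,-1],
  [-0.2,-5,0,0,-1],
  [-0.2,-5,0,0,-1],
  [-0.2,-5,0,0,-1],
  [-0.2,-5,0,0,-1],
])

```text
time: 13.22
tool_pos: [0.4685, 0.0103, 0.2759]
tool_rot: [[0.001, -0.959, 0.284], [0.0, 0.284, 0.959], [-1.0, -0.0, 0.0]]
ft_force: [1.1, -0.7, 0.7]
grip_width: 1.001
```

>>> play_rows([
  [-0.2,-5,0,0,-1],
  [-0.2,-5,0,0,-1],
  [-0.2,-5,0,0.2,-1],
  [-0.2,-5,0,0,-1],
  [-0.2,-5,0,0,-1],
])

```text
time: 13.85
tool_pos: [0.459, -0.2401, 0.2758]
tool_rot: [[0.0, -0.966, 0.257], [0.0, 0.257, 0.966], [-1.0, -0.0, 0.0]]
ft_force: [1.2, 0.6, 0.2]
grip_width: 1.0
```

>>> play_rows([
  [-0.2,-5,0,0,-1],
  [-0.1,-5,0,0,-1],
  [0,-5,0,0,-1],
  [0,-0.4,-2,0,-1],
  [0,0,0,0,-1],
])

```text
time: 14.48
tool_pos: [0.4556, -0.3917, 0.2533]
tool_rot: [[-0.002, -0.966, 0.258], [0.003, 0.258, 0.966], [-1.0, 0.003, 0.003]]
ft_force: [-1.1, -0.6, -0.1]
grip_width: 0.999
```

```bash
python3 - <<'E'
from h import *
o=sensors.get_obs();print(o['tool_pos'],o['joints'],o['tool_rot'][:,2])
S=shot('side');T=shot('top')
# pie rim: fit ellipse centre in both views
for n,d in(('side',S),('top',T)):
    print(n,find('pie_dish',n,d)[:1],find('pie_middle',n,d)[:1],find('thermometer',n,d)[:2])
def mark(d,pts,im):
    for p in pts: cv2.circle(im,tuple(int(round(v)) for v in proj(d,p)),0,(255,0,255),-1)
ring=[[.534+.063*np.cos(a),-.0105+.063*np.sin(a),.040] for a in np.linspace(0,6.28,20)]+[[.534,-.0105,.046]]
out=[]
for d,(y,x) in ((T,(175,280)),(S,(220,290))):
    im=d['image'].copy(); mark(d,ring,im); out.append(cv2.resize(im[y:y+100,x:x+90,::-1],(360,400),interpolation=2))
cv2.imwrite('pics/r.png',np.vstack([np.hstack(out)]))
a=cv2.resize(S['image'][310:460,260:380,::-1],(400,500),interpolation=2); b=cv2.resize(T['image'][200:320,440:540,::-1],(400,480),interpolation=2)
b=np.vstack([b,np.zeros((20,400,3),np.uint8)])
o2=np.zeros((400,0,3),np.uint8)
cv2.imwrite('pics/r.png',np.hstack([cv2.resize(np.hstack(out),(400,222)).repeat(1,0) if 0 else cv2.copyMakeBorder(cv2.resize(np.vstack(out),(225,500)),0,0,0,0,0),cv2.resize(a,(287,500)),cv2.resize(b,(287,500))]))
E
```

```text
[ 0.4555528  -0.39173348  0.25330744] [-9.27816197e-01  1.18295675e-01  1.52428123e-01  1.60891976e+00
  3.55441237e-04 -6.66719398e-01] [0.25814391 0.96610257 0.00274738]
side [] [(0.57, [0.563, -0.029, 0.042], [354.0, 272.0])] [(0.88, [0.46, -0.414, 0.135], [318.0, 400.0])]
top [(0.77, [0.533, -0.008, 0.048], [327.0, 223.0])] [(0.83, [0.527, -0.006, 0.042], [326.0, 226.0])] [(0.52, [0.467, -0.376, 0.128], [502.0, 246.0])]
```

View pics/r.png

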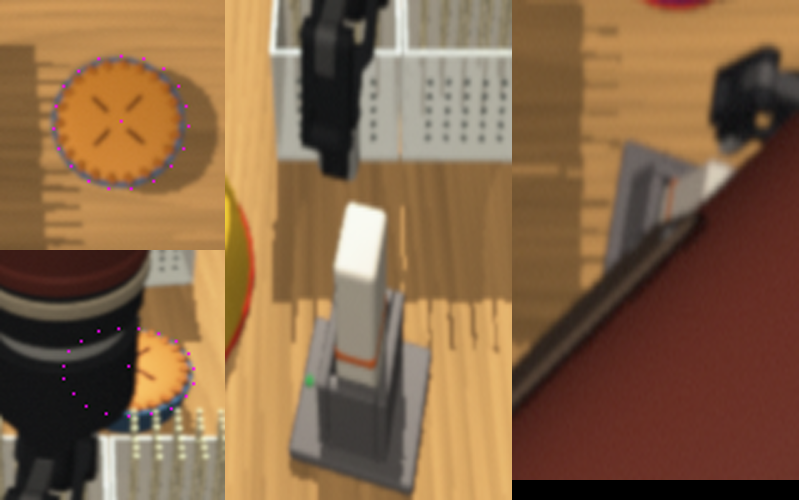

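The pie ring marks fit in the top view, with the centre at about (0.533,-0.009). The thermometer is upright below the jaws, with its top at side crop (358,240). I'll descend.

>>> play_rows([
  [0.1,-0.3,-3,0,-1],
  [0,0,-3,0,-1],
  [0,0,-3,0,-1],
  [0,0,-2.7,0,-1],
  [0,0,0,0,-1],
])

```text
time: 15.5
tool_pos: [0.4556, -0.3949, 0.1366]
tool_rot: [[-0.002, -0.966, 0.259], [0.003, 0.259, 0.966], [-1.0, 0.003, 0.002]]
ft_force: [-0.1, 0.1, -0.2]
grip_width: 1.003
```

```bash
python3 - <<'E'
from h import *
o=sensors.get_obs();print(o['tool_pos'],o['ft_force'])
S=shot('side'); cv2.imwrite('pics/s.png',cv2.resize(S['image'][330:460,250:390,::-1],(560,520),interpolation=2))
E
```

```text
[ 0.45563015 -0.39490901  0.13659365] [-0.05874263  0.07292703 -0.21350903]
```

View pics/s.png

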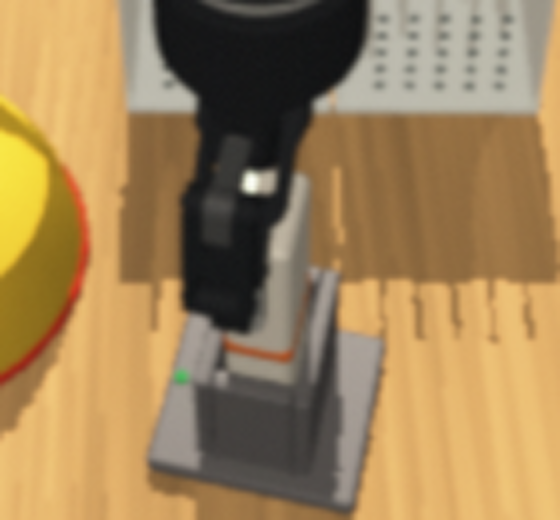

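The fingers straddle the stick cleanly (crop 220,240). I'll lower the last 2.4 cm and close.

>>> play_rows([
  [0.1,0,-1.4,0,-1],
  [0,0,-1,0,-1],
  [0,0,0,0,-1],
  [0,0,0,0,-0.4],
  [0,0,0,0,0],
], force=40)

```text
time: 16.18
tool_pos: [0.4576, -0.3964, 0.115]
tool_rot: [[0.0, -0.966, 0.259], [-0.0, 0.259, 0.966], [-1.0, -0.001, -0.0]]
ft_force: [0.1, -0.2, 0.0]
grip_width: 0.603
```

>>> play_rows([
  [0,0,0,0,1],
  [0,0,0,0,1],
  [0,0,0,0,1],
  [0,0,0,0,1],
])

```text
time: 16.68
tool_pos: [0.4577, -0.3963, 0.115]
tool_rot: [[0.001, -0.966, 0.259], [-0.0, 0.259, 0.966], [-1.0, -0.001, -0.0]]
ft_force: [-0.1, 2.1, 5.9]
grip_width: 0.465
```

>>> play_rows([
  [0,0,1,0,1],
  [0,0,2,0,1],
  [0,0,2,0,1],
  [0,0,2,0,1],
  [0,0,2,0,1],
])

```text
time: 17.3
tool_pos: [0.4576, -0.3963, 0.2064]
tool_rot: [[0.001, -0.966, 0.259], [-0.001, 0.259, 0.966], [-1.0, -0.001, -0.0]]
ft_force: [-0.3, -1.3, -0.6]
grip_width: 0.465
```

>>> play_rows([
  [0,0,2.5,0,1],
  [0,0,2.5,0,1],
  [0,0,2.5,0,1],
  [0,0,2,0,1],
  [0,0,0,0,1],
])

```text
time: 17.92
tool_pos: [0.4579, -0.3967, 0.3018]
tool_rot: [[0.002, -0.966, 0.259], [-0.002, 0.259, 0.966], [-1.0, -0.003, -0.002]]
ft_force: [-0.4, -0.0, -1.7]
grip_width: 0.463
```

```bash
python3 - <<'E'
from h import *
o=sensors.get_obs();print(o['tool_pos'],o['ft_force'],o['grip_width'])
S=shot('side');im=S['image'].copy(); t=o['tool_pos']
for h in (-.101,.041): cv2.circle(im,tuple(int(round(v)) for v in proj(S,[t[0],t[1],t[2]+h])),1,(255,0,255),-1)
cv2.imwrite('pics/t.png',cv2.resize(im[230:450,230:400,::-1],(464,600),interpolation=2))
E
```

```text
[ 0.45790061 -0.3967424   0.30182672] [-0.35892683 -0.02081449 -1.69181831] 0.46272315720847584
```

View pics/t.png

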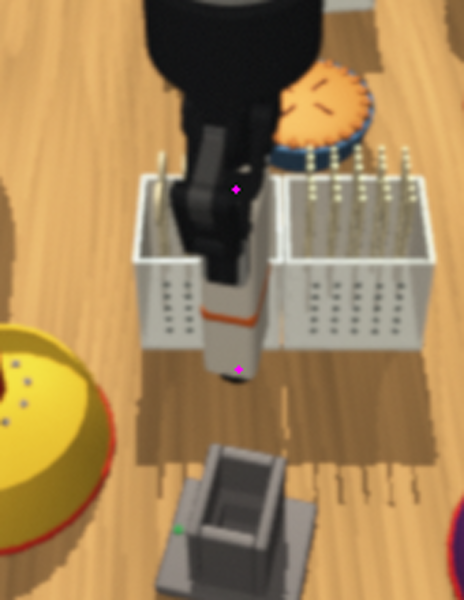

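The stick is held upright above the empty dock, with the lens at crop (236,378) as predicted. I'll carry it over the cutlery caddy to the pie.

>>> play_rows([
  [0.4,2,0,0,1],
  [0.8,4,0,0,1],
  [0.8,4,0,0,1],
  [0.8,4,0,0,1],
  [0.8,4,0,0,1],
])

```text
time: 18.6
tool_pos: [0.4932, -0.2136, 0.2986]
tool_rot: [[-0.001, -0.966, 0.258], [0.001, 0.258, 0.966], [-1.0, 0.001, 0.001]]
ft_force: [0.3, 0.9, -1.1]
grip_width: 0.461
```

>>> play_rows([
  [0.8,4,0,0,1],
  [0.8,4,0,0,1],
  [0.8,4,0,0,1],
  [0.8,4,0,0,1],
  [0.4,3,0,0,1],
])

```text
time: 19.23
tool_pos: [0.5288, -0.0235, 0.2986]
tool_rot: [[-0.001, -0.966, 0.258], [0.001, 0.258, 0.966], [-1.0, 0.001, 0.0]]
ft_force: [-0.0, 0.6, -1.0]
grip_width: 0.462
```

>>> play_rows([
  [0.3,1.8,0,0,1],
  [0,0,-2,0,1],
  [0,0,-3,0,1],
  [0,0,-3,0,1],
  [0,0,0,0,1],
])

```text
time: 19.85
tool_pos: [0.5308, -0.0077, 0.2169]
tool_rot: [[-0.005, -0.966, 0.259], [0.001, 0.259, 0.966], [-1.0, 0.005, 0.0]]
ft_force: [-1.0, -0.1, -0.8]
grip_width: 0.464
```

```bash
python3 - <<'E'
from h import *
o=sensors.get_obs();print(o['tool_pos'],o['ft_force'],o['grip_width'])
S=shot('side');im=S['image'].copy(); t=o['tool_pos']
print(find('thermometer','side',S)[:1])
for p in ([t[0],t[1],t[2]-.101],[.533,-.009,.046]): cv2.circle(im,tuple(int(round(v)) for v in proj(S,p)),1,(255,0,255),-1)
cv2.imwrite('pics/u.png',cv2.resize(im[170:320,270:410,::-1],(560,600),interpolation=2))
E
```

```text
[ 0.53075846 -0.00774772  0.2169307 ] [-1.02254003 -0.13774032 -0.81769472] 0.46447744093074894
[(0.76, [0.533, -0.027, 0.185], [343.0, 223.0])]
```

View pics/u.png

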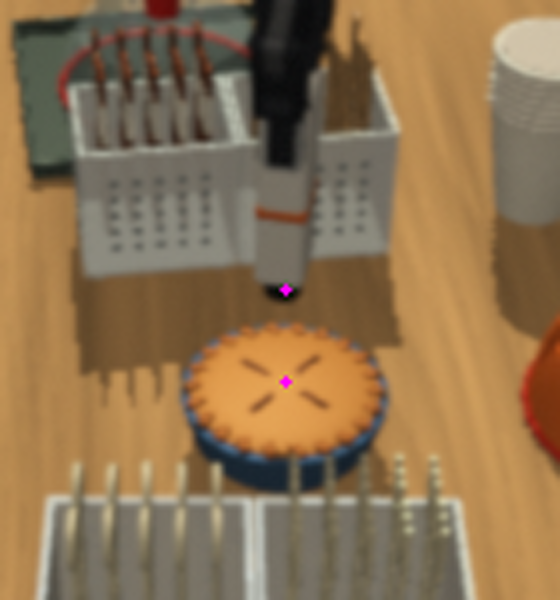

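The lens (286,290) is above the crust's middle (286,382), aligned with the vertical. I'll lower the last 3.9 cm and let it settle.

>>> play_rows([
  [0.1,-0.1,-1.5,0,1],
  [0,0,-1.2,0,1],
  [0,0,-0.8,0,1],
  [0,0,-0.4,0,1],
  [0,0,0,0,1],
])

```text
time: 20.58
tool_pos: [0.5333, -0.0092, 0.1803]
tool_rot: [[-0.0, -0.966, 0.259], [0.0, 0.259, 0.966], [-1.0, 0.0, 0.0]]
ft_force: [0.1, 0.8, -2.3]
grip_width: 0.466
```

>>> play_rows([
  [0,0,0,0,1],
  [0,0,0,0,1],
  [0,0,0,0,1],
  [0,0,0,0,1],
])

```text
time: 21.08
tool_pos: [0.5335, -0.0092, 0.1806]
tool_rot: [[0.0, -0.966, 0.259], [0.0, 0.259, 0.966], [-1.0, -0.0, 0.0]]
ft_force: [0.3, -0.2, -1.2]
grip_width: 0.465
```

```bash
python3 - <<'E'
from h import *
o=sensors.get_obs();print(o['time'],o['tool_pos'],o['ft_force'],o['grip_width'],np.abs(o['joint_velocities']).max())
S=shot('side');im=S['image'].copy(); t=o['tool_pos']
for p in ([t[0],t[1],t[2]-.101],[.533,-.009,.046]): cv2.circle(im,tuple(int(round(v)) for v in proj(S,p)),0,(255,0,255),-1)
cv2.imwrite('pics/v.png',cv2.resize(im[170:320,270:410,::-1],(560,600),interpolation=2))
E
```

```text
21.075 [ 0.53350727 -0.00921338  0.180616  ] [ 0.28388037 -0.17704304 -1.1986693 ] 0.46477249060984877 0.0015551592507249974
```

View pics/v.png

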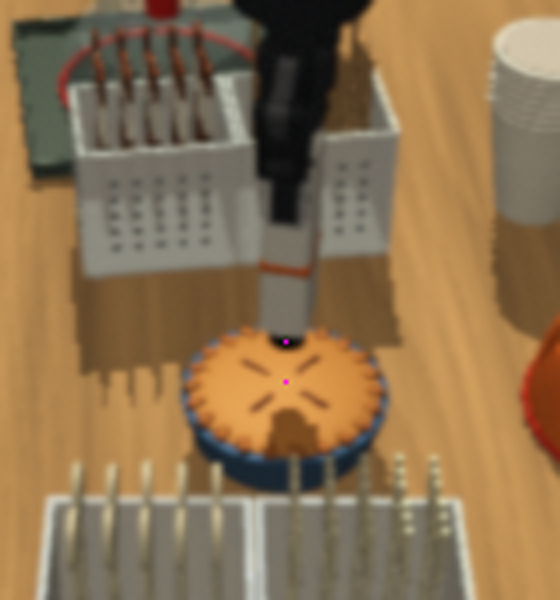

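The lens is at (286,342), about 33 mm above the crust's middle mark (286,382), and the stick is upright and still. I'll hand in.

```bash
python3 -c "
from h import *
print(job.close_job())"
```

```text
the job is handed in; nothing more can be done
None
```

I lifted the clear cover off the pie by its knob, set it flat in the tray and let go. Then I drew the thermometer out of its dock and carried it over the cutlery caddy. I handed the job in at about 21 s, with the thermometer held still over the pie. No verdict is reported.

- **Thermometer:** the lens is an estimated 33 mm above the crust, taken from the tool height and where I gripped the stick. It is within a few mm of the pie's middle as I measured it. The arm had stopped, the grip was firm at 39.5 mm, and the force on the tool was about the stick's own weight.
- **Cover:** in both camera views its rim lay on the circle I predicted in the tray, with the knob upright. I checked this only right after placing it; the last picture shows just part of it.
- **Other things:** the pie dish was in place and flat in the last picture, and I saw no sign that the caddies or cups had moved. The bottle was out of that view.
- **Disagreement:** one detector reading put the pie's middle about 3 cm off in x, while the arm was partly blocking that side view. I used the top view and the fitted dish rim instead, which agreed with each other.

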